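Clip the crimp sample board to its display stand

ROBOT

A 7-joint arm with a two-finger parallel gripper is mounted at the origin on the work surface. World frame = base frame: x ahead of the robot, y to its left, z up, the work surface at z = 0. Lengths are in m, angles in rad, forces in N, time in s.
With the tool pointing down it reaches from about 0.4 to 0.85 m from the base axis. Payload 10.4 kg.
Tool frame: the origin (TCP) lies at the very end of the fingers, on their centre line; the grasp point (between the pads) lies 19 mm behind it; z points along the fingers, y is the line along which they close (so a half turn about z gives the same grasp; the last joint's range is limited). The gripper opens to 87 mm and grips with 3 to 60 N. Pads are 19 mm wide; open, the fingers measure 117 mm over their backs; the gripper's body (75 mm by 190 mm) begins 51 mm behind the grasp point.
Start: joints at [1.199, 0.332, -0.065, 1.46, 0.022, 1.35, -0.088], TCP at [0.214, -0.587, 0.223] pointing down, gripper open.
Joint ranges: [-2.6, 2.6], [-0.5, 2.12], [-1.47, 1.34], [0.16, 2.42], [-1.27, 4.41], [0.06, 2.06], [-2.6, 2.6]. Speed limits (rad/s): [2.22, 2.22, 2.79, 2.79, 3.14, 3.14, 3.14].

INTERFACE

Orientations are given as a unit quaternion [x, y, z, w].
In Python, from bench import status, camera, order gives the robot as it stands.
- The arm moves only by the tool jog_arm, never from a script. Its argument "plan" is a list of rows, each a list of 7 numbers: the turn, a rotation vector about the tool's x, y, z in rad, then the shift along the tool's x, y, z in mm, then the opening, from -1 (shut) to 1 (fully open). A call has 1 to 12 rows; each row is the pose to reach, as a shift and turn from the pose commanded when the call began, along the tool's axes at that moment; what a row does not reach only later rows make up. A row lasts 1/10 s, in which the tool goes at most 50 mm and 8.59 degrees, less where a joint would pass 70% of its speed; a pose out of reach is approached as far as the arm can. A call with a gripper value outside its range is refused whole. The fingers move at their own pace and stop on an object; "squeeze" is the grip in N (left out, the last holds). Time passes only in rows, so rows that repeat a pose let the fingers close. It gives the time, the measured TCP pose, the force, the opening and the grip force at its end, in the units of the state.
- status.read_state(): the state, without advancing time (a new reading comes with each control period).
- camera(name): name is "side" or "top" or "wrist"; returns a dict with "image" (400x640x3 uint8, red, green, blue), "z_map" (400x640 float32, m along the optical axis (not along the pixel's ray), 0 where there is no reading), "fx", "fy", "cx", "cy" (pixels), "k1" (the pictures are not rectified: a ray, as slopes to the right and down, at radius r is drawn at 1 + k1 r^2 times it, then the intrinsics apply), "world_from_camera" (4x4, takes a point from camera to world coordinates); the wrist camera has in their place "mount" (4x4, takes a point from camera to tool coordinates, whose origin is the TCP and whose axes are the flange's). Camera axes: x right, y down, z forward; pixel columns grow to the right and rows downward; lengths in m; the calibration is good to about 2 mm. A picture is of the moment at which its call begins: read the wrist's pose just before it.
- order.close_job(): hands the job in; it is judged then, once.
The state is a dict: "time": time; "joint_positions": joint angles; "joint_vel": joint speeds; "joint_torque": joint torques, N m; "ee_pos": TCP position; "eef_rot": TCP orientation; "ft_force": force on the tool from outside, world axes, zero at the start; "torque": the same for the moment, N m; "width": finger opening in m; "grip_force": force on a finger pad.
Only numpy, scipy, OpenCV 4.12 (cv2) and the standard library are available. Lean on these libraries where they do the work, as an engineer would, in place of code of your own. Each camera call takes 0.05 s, during which the arm holds its last target. There are 200 camera calls.

TASK

Take the sample board with the blue band out of the rack and stand it in the middle of the display stand's ledge, brass terminals facing the front, leaning flat against the narrow back plate, and let go of it. Then squeeze the orange spring clip open, take it off its bar, and let it close over the middle of the top edges of board and back plate together, square and pushed well down, so that it grips both. Leave the other boards and everything else where they are, and do not let the sample board fall flat.

Things in the scene. Friction and masses are not known exactly. Their poses are not given: they have to be found in the camera images.
- board: The sample board to be shown: rigid white plastic plate 8 thick (own x) x 60 wide (own y) x 100 tall (own z), 80 g, with a BLUE band round its top 18 mm and four brass crimped terminals (3 mm proud, 18 to 65 mm above the foot, look only) on its front, which faces its +x. Origin: centre of the underside; z up. It starts upright in one of the rack's three slots.
- board_red: Bystander: like board, but red band and three terminals; in another slot of the rack. Origin: centre of its underside.
- board_yellow: Bystander: like board, but yellow band and two terminals; in another slot of the rack. Origin: centre of its underside.
- rack: Fixed black and grey slotted rack 134 (own x) x 70 (own y) x 34 high; origin: centre of the underside. Slots at own x = -40, 0, 40, each 10.5 wide, floor 6 above the table, ribs up to 34, so board tops are at 106. Above 34 the boards' side edges (60 apart along own y) are free to grip. The boards' fronts face its +x.
- stand: Fixed display stand; origin: middle of its foot, front is +x. Grey base 120 x 110; an aluminium ledge 90 wide, 22 deep up to a lip 8 high; from the ledge's rear rises a back plate 5 thick, only 40 wide, 100 tall above the ledge, leaning back 0.22 rad. Ledge and plate are square to each other. A brace behind the plate stays 35 or more below its top edge.
- stand_edge (a point): Middle of the back plate's top edge, on its FRONT face, about 134 above the table; x out of the front face (a little upward), y along the edge, z up along the leaning plate. Plate: x -5 to 0, y -20 to 20. Ledge at z -100, lip from x 22. A seated board has its underside centre at (4, 0, -100), axes parallel to these, tops level; board plus plate are 13 thick.
- bar: Fixed parking bar for the clip: a wooden strip 13 thick (own x) x 110 long (own y), its top edge 60 above the table, on a dark steel foot 80 x 120 x 8. Origin: centre of the underside.
- clip: Orange spring clip, 90 g, 24 wide along its hinge pin (own y), handles up, black jaws down. Origin: centre of the pin; at the start clamped on the bar, pin 74 above the table (14 above the bar's edge), own x along the bar's thickness. Squeezing the handles together along own x opens the jaws. The frame belongs to the +x half, so it leans by half the opening while squeezed.
- clip_handles (a point): Between the clip's two handles, 38 above the pin: the place to squeeze from above. The handles flare from the pin up to 56 above it; at rest 57 apart over their outsides at the top. Fully squeezed they stand parallel, 30 apart over flat outer faces from 20 to 57 above the pin, 24 wide. This takes about 14 N; grip with 25 to 30 N.
- clip_jaws (a point): Between the clip's jaw pads, 35 below the pin. The pads are 14 tall (28 to 42 below the pin), 13 apart on the bar, about 33 apart fully open. Above the pads the inside is 32 wide, and a plate may enter to 7 below the pin.
- clip_jaw (a joint): Opening angle of the clip, rad: 0 with the jaw pads parallel and 13 mm apart (as on the bar, or on plate plus board), 0.5 fully squeezed open (stop), -0.3 closed on nothing (stop). A spring closes it.
- screwdriver: Bystander: screwdriver lying on the table.
- cleaner: Bystander: white bottle 48 across, 120 tall, yellow label, red cap.
- spool: Bystander: cardboard reel 80 across, 36 high.
- tray: Bystander: open orange tray 100 x 150 x 50 with loose terminals.
- brush: Bystander: brush lying on the table.
- tape: Bystander: yellow tape ring 90 across, 19 high.

How it is judged:
On the way, in this order (a step that is already met when the one before it is completed fails the run):
1. the blue board stands on the stand's ledge, leaning on the back plate, front outward, let go, with the clip still on its bar (x of board in the frame of stand_edge between -0.001 and 0.013 m and y of board in the frame of stand_edge between -0.015 and 0.015 m and z of board in the frame of stand_edge between -0.106 and -0.094 m and angle between the x axis of board and the x axis of stand_edge, either way round below 0.12 rad and angle between the y axis of board and the y axis of stand_edge, either way round below 0.12 rad and angle between board's own x axis and vertical below 1.5 rad and angle between board's own z axis and vertical below 0.5 rad and contact force between the fingers and board below 0.2 N and contact force between clip and bar above 1 N), for 0.2 s.
2. the clip is squeezed open and taken off its bar (value of joint clip_jaw above 0.25 rad and distance of clip from where it was at the start of the episode above 0.04 m and contact force between clip and bar below 0.1 N), for 0.2 s.
At the end, for the whole second after the job is handed in: Board on the ledge (6 mm), central (15 mm), foot within 9 mm of the plate, parallel (0.12 rad), front outward; clip grips board and plate with over 2 N each, pin 6 to 27 mm above the edge, central (15 mm), square (0.2 rad; lean 0.3), jaw angle under 0.2; both at rest (x of board in the frame of stand_edge between -0.001 and 0.013 m and y of board in the frame of stand_edge between -0.015 and 0.015 m and z of board in the frame of stand_edge between -0.106 and -0.094 m and angle between the x axis of board and the x axis of stand_edge, either way round below 0.12 rad and angle between the y axis of board and the y axis of stand_edge, either way round below 0.12 rad and angle between board's own x axis and vertical below 1.5 rad and angle between board's own z axis and vertical below 0.5 rad and z of clip in the frame of stand_edge between 0.006 and 0.027 m and y of clip in the frame of stand_edge between -0.015 and 0.015 m and angle between the y axis of clip and the y axis of stand_edge, either way round below 0.2 rad and angle between the z axis of clip and the z axis of stand_edge, either way round below 0.3 rad and contact force between clip and board above 2 N and contact force between clip and stand above 2 N and value of joint clip_jaw below 0.2 rad and linear speed of each of board, clip below 0.02 m/s and velocity of joint clip_jaw between -0.1 and 0.1 rad/s); the robot touches nothing.
It fails at once if a bystander is moved more than 30 mm (distance of any of board_red, board_yellow, screwdriver, cleaner, spool, tray, brush, tape from where it was at the start of the episode above 0.03 m).
It fails at once if the sample board falls flat (angle between board's own z axis and vertical above 1.1 rad).
It also fails if it takes over 54 s, if anything falls off the work surface, if the arm or the gripper's body presses on something with over 40 N, if the wrist force passes 120 N, or if a joint passes its speed limit or range.

## Working session

There is one attempt and no reset: what is moved stays moved. The work goes in short steps, Python scripts to look and compute and a tool call to move; the robot and the scene stay as the last step left them, time stands still between calls to the robot, and variables do not carry over. Pictures are saved under pics/ and viewed, at most 10 in all, crops included, and the job is handed in when it is done.

Besides the shell and the picture viewer there is one more tool, called after "Call:" as name([rows], argument=value, ...), one row to a line, values as JSON. jog_arm: Moves the arm, as the interface text tells. Its arguments: {"type":"object","properties":{"plan":{"type":"array"},"squeeze":{"type":"number"}},"required":["plan"]}

```bash
mkdir -p pics; ls
cat > h.py <<'E'
import numpy as np, cv2
from scipy.spatial.transform import Rotation as R
from bench import status, camera, order
def grab(n):
    s=status.read_state(); c=camera(n)
    if n=='wrist':
        T=np.eye(4);T[:3,:3]=R.from_quat(s['eef_rot']).as_matrix();T[:3,3]=s['ee_pos'];c['world_from_camera']=T@c['mount']
    return s,c
def cloud(c):
    h,w=c['z_map'].shape
    v,u=np.mgrid[:h,:w]
    K=np.array([[c['fx'],0,c['cx']],[0,c['fy'],c['cy']],[0,0,1.]])
    p=np.stack([u,v],-1).reshape(-1,1,2).astype(float)
    n=cv2.undistortPoints(p,K,np.array([c['k1'],0,0,0,0.])).reshape(h,w,2)
    z=c['z_map'][...,None]
    P=np.concatenate([n*z,z],-1); T=np.array(c['world_from_camera'])
    W=P@T[:3,:3].T+T[:3,3]; W[c['z_map']==0]=np.nan
    return W
E
python3 - <<'E'
from h import *
for n in('top','side'):
    s,c=grab(n); cv2.imwrite(f'pics/{n}0.png',c['image'][...,::-1]); np.savez(f'{n}0.npz',**c)
    print(n,np.round(c['world_from_camera'],3).tolist(),c['fx'],c['k1'])
print(s)
E
```

```text
pics
top [[-0.005, -0.999, 0.051, 0.486], [-1.0, 0.006, 0.031, -0.001], [-0.031, -0.051, -0.998, 1.161], [0.0, 0.0, 0.0, 1.0]] 407.4229140802738 -0.004787817005199054
side [[0.929, -0.242, 0.281, 0.136], [-0.37, -0.648, 0.666, -0.94], [0.021, -0.722, -0.691, 1.126], [0.0, 0.0, 0.0, 1.0]] 453.2213937991502 -0.07773187300269978
{'time': 0.05, 'joint_positions': array([ 1.19941415,  0.33286748, -0.06472254,  1.46093471,  0.02162451,
        1.34992003, -0.08851822]), 'joint_vel': array([ 0.00060517, -0.00087125,  0.00067807, -0.00216869,  0.00020929,
        0.00031745,  0.00066811]), 'joint_torque': array([ 2.09713318e-03, -6.25171638e+01,  2.49433669e-02, -3.91133702e+01,
       -6.15467643e-02,  3.70310212e-02, -6.00078792e-06]), 'ee_pos': array([ 0.21346076, -0.58700055,  0.22175991]), 'eef_rot': array([ 9.84829576e-01,  1.73522886e-01, -1.65413767e-04, -6.97130744e-04]), 'ft_force': array([0.20343611, 0.1904456 , 0.7171962 ]), 'torque': array([0.007892  , 0.02148413, 0.0035092 ]), 'grip_force': 0.0, 'width': 0.0865683771778018}
```

View pics/top0.png

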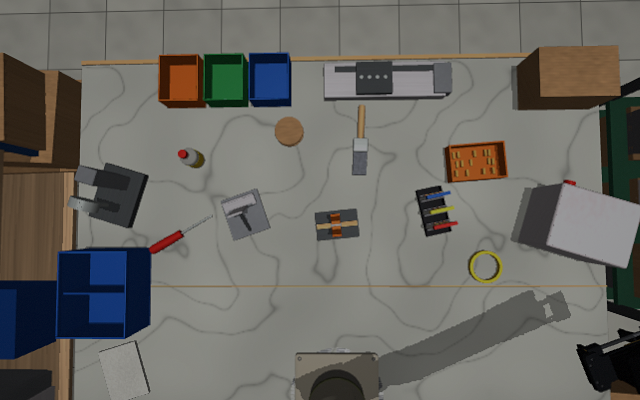

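View pics/side0.png

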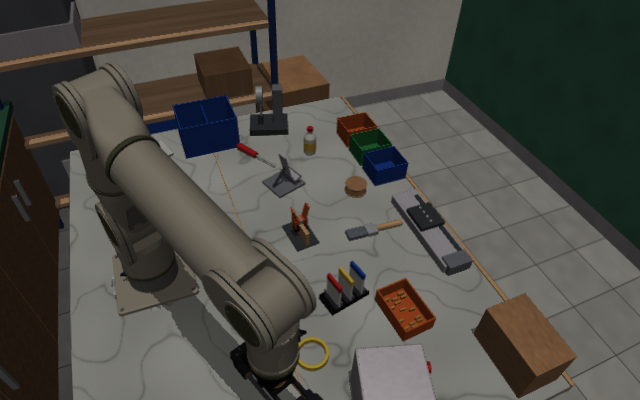

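The top picture shows the rack at about (434,210), with blue at the far slot (437,196), the bar and clip at (337,225) and the stand at (246,213). The side picture shows the rack at (345,285), the clip at (300,225) and the stand at (285,178). Next I measure them with depth and enlarge the crops.

```bash
cat > m.py <<'E'
from h import *
ims=[]
for n,boxes in(('top',[(405,180,60,60),(215,180,60,65),(305,195,60,55)]),('side',[(315,255,60,60),(258,145,55,55),(275,200,55,55)])):
    c=dict(np.load(f'{n}0.npz')); W=cloud(c); im=c['image']; hsv=cv2.cvtColor(im,cv2.COLOR_RGB2HSV)
    ims.append(np.hstack([cv2.resize(im[y:y+h,x:x+w],(266,290),interpolation=cv2.INTER_CUBIC) for x,y,w,h in boxes]))
    def box(b): 
        m=np.zeros(im.shape[:2],bool); x,y,w,h=b; m[y:y+h,x:x+w]=1; return m
    S=hsv[...,1]>110; H=hsv[...,0].astype(int)
    def rep(name,m):
        P=W[m]; P=P[~np.isnan(P[:,0])]
        if len(P)<4: print(n,name,'few',len(P));return
        r=cv2.minAreaRect(P[:,:2].astype(np.float32)*1000)
        print(n,name,len(P),'med',np.median(P,0).round(3),'zmax',P[:,2].max().round(3),'rect',np.round(r[0],1),np.round(r[1],1),round(r[2],1))
    rb=box(boxes[0]); Z=W[...,2]
    rep('blue',rb&S&(abs(H-110)<12)&(Z>.09)); rep('yel',rb&S&(abs(H-28)<6)&(Z>.09)); rep('red',rb&S&((H<6)|(H>174))&(Z>.09))
    rep('rack',rb&(Z>.015)&(Z<.045))
    sb=box(boxes[1]); rep('stbase',sb&(Z>.006)&(Z<.03)); rep('st>60',sb&(Z>.06)); rep('st>120',sb&(Z>.122))
    bb=box(boxes[2]); rep('barfoot',bb&(Z>.004)&(Z<.014)); rep('bartop',bb&(Z>.053)&(Z<.066)); rep('clip>100',bb&(Z>.1)); rep('clip>120',bb&(Z>.118))
cv2.imwrite('pics/crops.png',np.vstack(ims)[...,::-1])
E
python3 m.py
```

```text
top blue 69 med [ 0.549 -0.264  0.107] zmax 0.113 rect [ 550.3 -266.9] [ 7.2 57.4] 11.8
top yel 85 med [ 0.513 -0.273  0.107] zmax 0.11 rect [ 512.2 -275.5] [ 8.8 58.6] 12.1
top red 89 med [ 0.472 -0.282  0.107] zmax 0.112 rect [ 473.1 -284.2] [ 8.7 59.1] 11.6
top rack 314 med [ 0.515 -0.268  0.032] zmax 0.045 rect [ 522.8 -305.1] [136.7 130.9] 12.1
top stbase 1101 med [0.49  0.242 0.01 ] zmax 0.028 rect [505.7 261.3] [163.2 151.8] 6.5
top st>60 108 med [0.508 0.253 0.108] zmax 0.138 rect [509.7 255.2] [25.7 40.3] 10.8
top st>120 39 med [0.505 0.253 0.133] zmax 0.138 rect [504.  254.2] [ 6.7 40.6] 20.4
top barfoot 964 med [ 0.48  -0.008  0.008] zmax 0.014 rect [480.6  -1.3] [164.7 152.9] 89.9
top bartop 147 med [ 0.475 -0.023  0.061] zmax 0.066 rect [475.4  -6.4] [ 12.8 109.3] 5.5
top clip>100 96 med [ 0.474 -0.004  0.124] zmax 0.132 rect [475.   -3.7] [56.8 22.3] 6.7
top clip>120 58 med [ 0.496 -0.004  0.127] zmax 0.132 rect [475.   -3.7] [57.2 21. ] 5.3
side blue 95 med [ 0.547 -0.271  0.105] zmax 0.112 rect [ 548.9 -267.3] [12.3 59.4] 11.0
side yel 53 med [ 0.51  -0.275  0.107] zm
[... 162 characters left out ...]
-0.293  0.03 ] zmax 0.045 rect [ 511.4 -274.8] [128.8  71. ] 10.4
side stbase 635 med [0.496 0.248 0.011] zmax 0.03 rect [527.6 319.4] [300.5 212.7] 68.8
side st>60 118 med [0.509 0.253 0.097] zmax 0.138 rect [505.1 255.3] [29.1 44.2] 24.9
side st>120 23 med [0.503 0.25  0.133] zmax 0.138 rect [501.  253.5] [11.5 40.2] 16.9
side barfoot 593 med [ 0.463 -0.017  0.007] zmax 0.014 rect [492.2  30. ] [247.4 191.1] 69.4
side bartop 91 med [ 0.476 -0.025  0.06 ] zmax 0.065 rect [473.5  -7. ] [ 39.7 108.7] 18.7
side clip>100 106 med [ 0.456 -0.008  0.123] zmax 0.631 rect [ 351.9 -259.7] [615.   58.9] 64.8
side clip>120 64 med [ 0.449 -0.012  0.128] zmax 0.631 rect [ 351.8 -259.7] [615.   58.7] 64.8
```

View pics/crops.png

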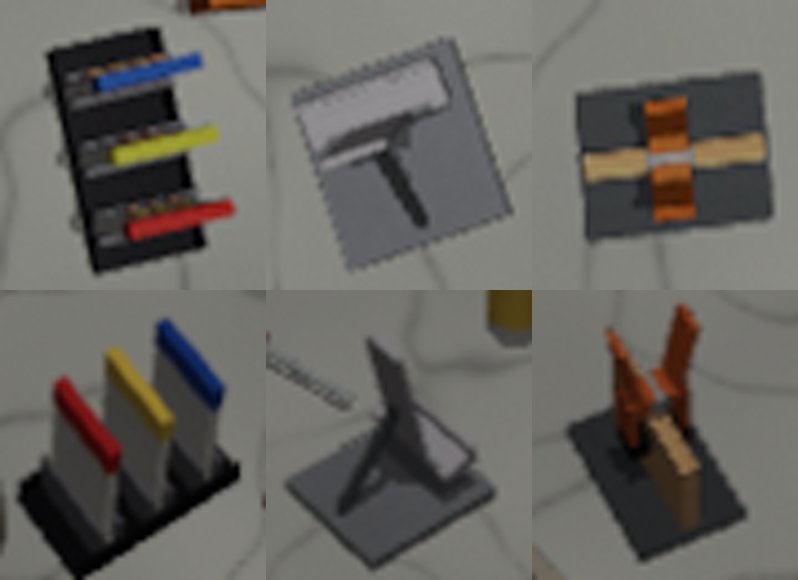

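The crops show brass on the far (+x) side of the boards. The stand's ledge is on its +x side and the plate leans towards the robot. The clip is central on its bar. Next I work out the jog numbers, starting with a close look at the stand.

```bash
cat >> h.py <<'E'
def pose(yaw,lean=0,flip=0):
    """tool x along stand-like x at yaw; tool down; lean back by lean rad about board y. flip: tool x along +board y instead"""
    B=R.from_euler('z',yaw)*R.from_euler('y',-lean)   # board axes (x front,y,z up)
    T=R.from_matrix(np.array([[1,0,0],[0,-1,0],[0,0,-1.]]))
    if flip: T=R.from_euler('z',np.pi/2)*T
    return B*T
def jog(p,Rt,s=None):
    s=s or status.read_state(); R0=R.from_quat(s['eef_rot'])
    d=R0.inv().apply(np.array(p)-s['ee_pos'])*1000; r=(R0.inv()*Rt).as_rotvec()
    print('turn',r.round(4).tolist(),'shift',d.round(1).tolist(),'rows>=',round(max(np.linalg.norm(d)/50,np.degrees(np.linalg.norm(r))/8.59),1),'| t',s['time'],'pos',s['ee_pos'].round(4),'rpy',R0.as_rotvec().round(3),'w',s['width'],'q7',s['joint_positions'].round(2))
E
python3 - <<'E'
from h import *
s,c=grab('wrist'); print(np.round(c['mount'],3).tolist(),c['fx'],c['k1'])
jog([.47,.2,.35],pose(np.radians(20),0,1)) 
jog([.52,-.27,.25],pose(np.radians(12)))
E
```

```text
[[-0.001, -0.971, -0.24, 0.066], [1.0, -0.0, -0.001, 0.0], [0.001, -0.24, 0.971, -0.161], [0.0, 0.0, 0.0, 1.0]] 356.08617819757256 -0.08249917088674222
turn [-0.0008, -0.0008, -1.571] shift [510.1, -652.1, -127.4] rows>= 16.8 | t 0.15 pos [ 0.2135 -0.5871  0.222 ] rpy [-3.093 -0.545  0.   ] w 0.08699086255677288 q7 [ 1.2   0.33 -0.06  1.46  0.02  1.35 -0.09]
turn [-0.001, 0.0001, 0.1394] shift [396.4, -193.3, -27.9] rows>= 8.8 | t 0.15 pos [ 0.2135 -0.5871  0.222 ] rpy [-3.093 -0.545  0.   ] w 0.08699086255677288 q7 [ 1.2   0.33 -0.06  1.46  0.02  1.35 -0.09]
```

Call:
jog_arm([
  [0,0,0.139,406,-190,-78,1],
  [0,0,0.139,406,-190,-78,1],
  [0,0,0.139,406,-190,-78,1],
  [0,0,0.139,406,-190,-78,1],
  [0,0,0.139,406,-190,-78,1],
  [0,0,0.139,406,-190,-78,1],
  [0,0,0.139,406,-190,-78,1],
  [0,0,0.139,406,-190,-78,1],
  [0,0,0.139,406,-190,-78,1],
  [0,0,0.139,406,-190,-78,1],
  [0,0,0.139,406,-190,-78,1],
  [0,0,0.139,406,-190,-78,1],
])

```text
time: 1.35
ee_pos: [0.5293, -0.2714, 0.3]
eef_rot: [0.995, 0.104, -0.001, 0.0]
ft_force: [0.4, -0.2, 0.1]
width: 0.087
grip_force: 0.0
```

```bash
cat > rack.py <<'E'
from h import *
s,c=grab('wrist'); cv2.imwrite('pics/w_rack.png',c['image'][...,::-1]); np.savez('w_rack.npz',**c)
W=cloud(c); hsv=cv2.cvtColor(c['image'],cv2.COLOR_RGB2HSV); H=hsv[...,0].astype(int); S=hsv[...,1]>110; Z=W[...,2]
near=np.hypot(W[...,0]-.51,W[...,1]+.275)<.11
for n,m in(('blue',abs(H-110)<12),('yel',abs(H-28)<6),('red',(H<6)|(H>174))):
    P=W[m&S&near&(Z>.1)&(Z<.113)]
    if len(P)>5: print(n,len(P),np.median(P[:,2]).round(4),cv2.minAreaRect(P[:,:2].astype(np.float32)*1000))
jog([.55,-.267,.2],pose(np.radians(12)))
jog([.5,.21,.35],pose(np.radians(20),0,1))
E
python3 rack.py
```

```text
blue 568 0.1054 ((550.1775512695312, -265.7391052246094), (9.126453399658203, 60.04308319091797), 11.962291717529297)
yel 503 0.1053 ((511.4272155761719, -273.8222351074219), (8.766490936279297, 59.943965911865234), 12.007957458496094)
red 543 0.1052 ((471.9178771972656, -282.1617431640625), (9.759422302246094, 59.46227264404297), 11.859380722045898)
turn [0.0003, 0.0011, -0.0022] shift [21.6, -0.4, 100.1] rows>= 2.0 | t 1.4 pos [ 0.529  -0.2718  0.3001] rpy [ 3.124e+00  3.250e-01 -2.000e-03] w 0.08708612477383824 q7 [ 0.66  0.26 -0.32  1.41  0.08  1.49 -1.02]
turn [-0.0008, 0.0011, -1.7126] shift [70.7, -477.4, -50.1] rows>= 11.4 | t 1.4 pos [ 0.529  -0.2718  0.3001] rpy [ 3.124e+00  3.250e-01 -2.000e-03] w 0.08708612477383824 q7 [ 0.66  0.26 -0.32  1.41  0.08  1.49 -1.02]
```

Call:
jog_arm([
  [0,0,-1.713,71,-477,-50,1],
  [0,0,-1.713,71,-477,-50,1],
  [0,0,-1.713,71,-477,-50,1],
  [0,0,-1.713,71,-477,-50,1],
  [0,0,-1.713,71,-477,-50,1],
  [0,0,-1.713,71,-477,-50,1],
  [0,0,-1.713,71,-477,-50,1],
  [0,0,-1.713,71,-477,-50,1],
  [0,0,-1.713,71,-477,-50,1],
  [0,0,-1.713,71,-477,-50,1],
  [0,0,-1.713,71,-477,-50,1],
  [0,0,-1.713,71,-477,-50,1],
])

```text
time: 2.6
ee_pos: [0.5004, 0.2109, 0.3503]
eef_rot: [0.57, 0.822, -0.0, 0.0]
ft_force: [0.5, -0.5, 0.8]
width: 0.0872
grip_force: 0.0
```

Call:
jog_arm([
  [0,0,0,0,0,0,1],
  [0,0,0,0,0,0,1],
  [0,0,0,0,0,0,1],
])

```text
time: 2.9
ee_pos: [0.5006, 0.2103, 0.3505]
eef_rot: [0.574, 0.819, -0.0, 0.0]
ft_force: [-0.1, -0.0, 0.5]
width: 0.0869
grip_force: 0.0
```

```bash
cat > stand.py <<'E'
from h import *
s,c=grab('wrist'); cv2.imwrite('pics/w_stand.png',c['image'][...,::-1]); np.savez('w_stand.npz',**c)
W=cloud(c); Z=W[...,2]; print(s['ee_pos'],s['eef_rot'])
near=np.hypot(W[...,0]-.51,W[...,1]-.25)<.11
P=W[near&(Z>.129)&(Z<.14)]; r=cv2.minAreaRect(P[:,:2].astype(np.float32)*1000); print('top',len(P),r,np.percentile(P[:,2],[5,50,95]))
P=W[near&(Z>.07)&(Z<.128)]; 
print(len(P))
if len(P)>50:
    m=P.mean(0); u=np.linalg.svd(P-m)[2][2]; print('face normal',u,'mean',m,'res',np.std((P-m)@u))
P=W[near&(Z>.025)&(Z<.06)]; print('ledge',len(P),cv2.minAreaRect(P[:,:2].astype(np.float32)*1000),np.percentile(P[:,2],[5,50,95]))
jog([.49,-.004,.25],pose(np.radians(5.5),0,1))
E
python3 stand.py
```

```text
[0.50060466 0.21031754 0.35048147] [ 5.73758324e-01  8.19024618e-01 -1.44138474e-04  1.96560035e-04]
top 195 ((502.70404052734375, 256.9433288574219), (5.487427234649658, 39.71295166015625), 20.53641128540039) [0.1304316  0.13199551 0.13351085]
274
face normal [0.9119637  0.35137302 0.21179991] mean [0.5109737  0.25975251 0.10115246] res 0.0003098587947606372
ledge 1797 ((508.638427734375, 258.7789306640625), (87.64083862304688, 89.02229309082031), 18.78362464904785) [0.03404093 0.03790184 0.05019545]
turn [0.0001, 0.0004, 0.2535] shift [-198.0, -83.4, 100.6] rows>= 4.7 | t 2.95 pos [0.5005 0.2106 0.3505] rpy [ 1.801  2.574 -0.   ] w 0.08696052237238819 q7 [ 0.22  0.19 -0.81  1.42  0.14  1.59 -0.23]
```

View pics/w_stand.png

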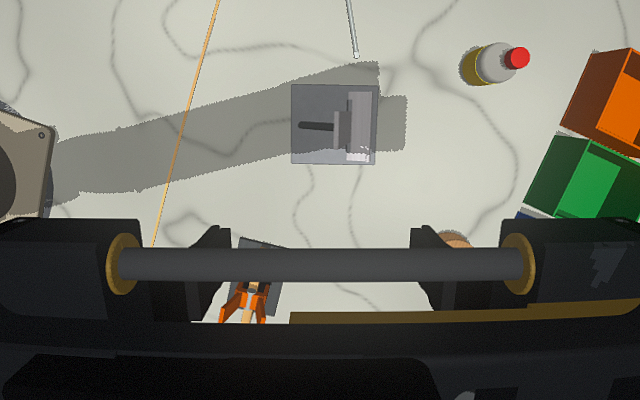

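The stand view shows the base at about (335,125), with the plate's top edge at (337,130) and the ledge to its right (the front). It gives an edge middle near (505,257,134), yaw 20.5° and lean about 0.22. Next is grasping the board.

Run:
```python
from h import *
jog([.5502,-.2657,.19],pose(np.radians(12)))
```

```text
turn [0.0004, 0.0003, 1.7108] shift [-464.4, -116.4, 160.7] rows>= 11.4 | t 2.95 pos [0.5005 0.2106 0.3505] rpy [ 1.801  2.574 -0.   ] w 0.08696052237238819 q7 [ 0.22  0.19 -0.81  1.42  0.14  1.59 -0.23]
```

Call:
jog_arm([
  [0,0,1.711,-464,-116,160,1],
  [0,0,1.711,-464,-116,160,1],
  [0,0,1.711,-464,-116,160,1],
  [0,0,1.711,-464,-116,160,1],
  [0,0,1.711,-464,-116,160,1],
  [0,0,1.711,-464,-116,160,1],
  [0,0,1.711,-464,-116,160,1],
  [0,0,1.711,-464,-116,160,1],
  [0,0,1.711,-464,-116,160,1],
  [0,0,1.711,-464,-116,160,1],
  [0,0,1.711,-464,-116,160,1],
  [0,0,1.711,-464,-116,160,1],
])

```text
time: 4.15
ee_pos: [0.5503, -0.2669, 0.1892]
eef_rot: [0.995, 0.1, -0.001, -0.0]
ft_force: [0.6, 0.6, 0.5]
width: 0.0874
grip_force: 0.0
```

Call:
jog_arm([
  [0,0,0,0,0,0,1],
  [0,0,0,0,0,0,1],
  [0,0,0,0,0,0,1],
])

```text
time: 4.45
ee_pos: [0.5515, -0.264, 0.1908]
eef_rot: [0.994, 0.107, 0.0, 0.0]
ft_force: [-0.2, 1.0, -0.3]
width: 0.0869
grip_force: 0.0
```

Run:
```python
from h import *
jog([.5502,-.2657,.064],pose(np.radians(12)))
```

```text
turn [0.0004, -0.0003, 0.0042] shift [-1.7, 1.3, 126.8] rows>= 2.5 | t 4.45 pos [ 0.5515 -0.264   0.1908] rpy [3.123e+00 3.350e-01 1.000e-03] w 0.08693617520332872 q7 [ 0.63  0.34 -0.32  1.53  0.11  1.29 -1.06]
```

Call:
jog_arm([
  [0,0,0,-1,1,40,1],
  [0,0,0,-1,1,75,1],
  [0,0,0,-1,1,105,1],
  [0,0,0,-1,1,127,1],
  [0,0,0,-1,1,127,1],
  [0,0,0,-1,1,127,-1],
  [0,0,0,-1,1,127,-1],
  [0,0,0,-1,1,127,-1],
  [0,0,0,-1,1,127,-1],
  [0,0,0,-1,1,127,-1],
], squeeze=20)

```text
time: 5.45
ee_pos: [0.5512, -0.2657, 0.0645]
eef_rot: [0.994, 0.106, 0.001, 0.0]
ft_force: [-0.5, 0.6, 4.3]
width: 0.0598
grip_force: 20.0
```

Call:
jog_arm([
  [0,0,0,0,0,-15,-1],
  [0,0,0,0,0,-40,-1],
  [0,0,0,0,0,-70,-1],
  [0,0,0,0,0,-105,-1],
  [0,0,0,0,0,-145,-1],
  [0,0,0,0,0,-175,-1],
  [0,0,0,0,0,-175,-1],
  [0,0,0,0,0,-175,-1],
])

```text
time: 6.25
ee_pos: [0.5508, -0.2654, 0.2397]
eef_rot: [0.994, 0.106, 0.001, 0.0]
ft_force: [0.9, 0.0, -1.6]
width: 0.0598
grip_force: 20.0
```

```bash
cat >> h.py <<'E'
E0=np.array([.505,.257,.134]);YS=np.radians(20.5);LN=.22
BS=R.from_euler('z',YS)*R.from_euler('y',-LN)
def edge(x,y,z): return E0+BS.apply([x,y,z])/1000
E
python3 - <<'E'
from h import *
s=status.read_state()
jog(edge(4+12,0,-42+70),pose(YS,LN),s)
jog([.52,.15,.24],pose(YS,LN),s)
s,c=grab('side')
W=cloud(c);hsv=cv2.cvtColor(c['image'],cv2.COLOR_RGB2HSV);m=(abs(hsv[...,0].astype(int)-110)<12)&(hsv[...,1]>110)&(abs(W[...,0]-.55)<.06)&(abs(W[...,1]+.267)<.06)
P=W[m]; print(len(P),P[:,2].max(),np.median(P,0), cv2.minAreaRect(P[:,:2].astype(np.float32)*1000))
E
```

```text
turn [0.0172, 0.2185, -0.1452] shift [74.4, -521.8, 74.5] rows>= 10.6 | t 6.25 pos [ 0.5508 -0.2654  0.2397] rpy [3.123e+00 3.320e-01 2.000e-03] w 0.05981981947058612 q7 [ 0.63  0.31 -0.32  1.46  0.1   1.38 -1.06]
turn [0.0172, 0.2185, -0.1452] shift [57.2, -412.6, -0.6] rows>= 8.3 | t 6.25 pos [ 0.5508 -0.2654  0.2397] rpy [3.123e+00 3.320e-01 2.000e-03] w 0.05981981947058612 q7 [ 0.63  0.31 -0.32  1.46  0.1   1.38 -1.06]
59 0.4909406366866088 [ 0.53976873 -0.25927604  0.28052252] ((546.9462890625, -266.8788757324219), (68.55502319335938, 79.59414672851562), 8.33986759185791)
```

Call:
jog_arm([
  [0.017,0.2185,-0.145,57,-413,0,-1],
  [0.017,0.2185,-0.145,57,-413,0,-1],
  [0.017,0.2185,-0.145,57,-413,0,-1],
  [0.017,0.2185,-0.145,57,-413,0,-1],
  [0.017,0.2185,-0.145,57,-413,0,-1],
  [0.017,0.2185,-0.145,57,-413,0,-1],
  [0.017,0.2185,-0.145,57,-413,0,-1],
  [0.017,0.2185,-0.145,57,-413,0,-1],
  [0.017,0.2185,-0.145,57,-413,0,-1],
  [0.017,0.2185,-0.145,70,-470,15,-1],
  [0.017,0.2185,-0.145,74,-505,40,-1],
  [0.017,0.2185,-0.145,74,-522,60,-1],
])

```text
time: 7.5
ee_pos: [0.5113, 0.2644, 0.1767]
eef_rot: [0.978, 0.179, 0.107, -0.021]
ft_force: [-0.5, 0.1, -0.9]
width: 0.0597
grip_force: 20.0
```

Call:
jog_arm([
  [0,0,0,0,0,0,-1],
  [0,0,0,0,0,0,-1],
  [0,0,0,0,0,0,-1],
])

```text
time: 7.8
ee_pos: [0.5139, 0.2591, 0.1788]
eef_rot: [0.978, 0.176, 0.108, -0.02]
ft_force: [0.5, -0.3, -0.3]
width: 0.0597
grip_force: 20.0
```

Run:
```python
from h import *
s=status.read_state(); R0=R.from_quat(s['eef_rot'])
print('edge frame tcp',BS.inv().apply(s['ee_pos']-E0)*1000)
jog(edge(11,0,-36),pose(YS,LN),s)
s,c=grab('wrist');cv2.imwrite('pics/w_hov.png',c['image'][...,::-1])
s,c=grab('top')
W=cloud(c);hsv=cv2.cvtColor(c['image'],cv2.COLOR_RGB2HSV);m=(abs(hsv[...,0].astype(int)-110)<12)&(hsv[...,1]>110)&(abs(W[...,0]-.52)<.06)&(abs(W[...,1]-.25)<.06)
P=W[m]; print(len(P),len(P) and (BS.inv().apply(P-E0)*1000).round(0)[::6])
s,c=grab('side'); cv2.imwrite('pics/s_hov.png',cv2.resize(c['image'][100:220,200:360],(640,480),interpolation=cv2.INTER_CUBIC)[...,::-1])
```

```text
edge frame tcp [18.63154604 -1.09681209 41.76602878]
turn [-0.0001, 0.001, -0.0021] shift [-7.6, -1.1, 77.8] rows>= 1.6 | t 7.8 pos [0.5139 0.2591 0.1788] rpy [-3.036 -0.546 -0.334] w 0.05967350977236738 q7 [ 0.19  0.17 -0.82  1.82  0.22  1.   -1.93]
37 [[ 48. -28. 213.]
 [ 21. -24.  86.]
 [ 19. -20.  83.]
 [ 19. -15.  84.]
 [ 24. -27. 147.]
 [ -1.   1. -32.]
 [ 19. -27. 145.]]
```

View pics/s_hov.png

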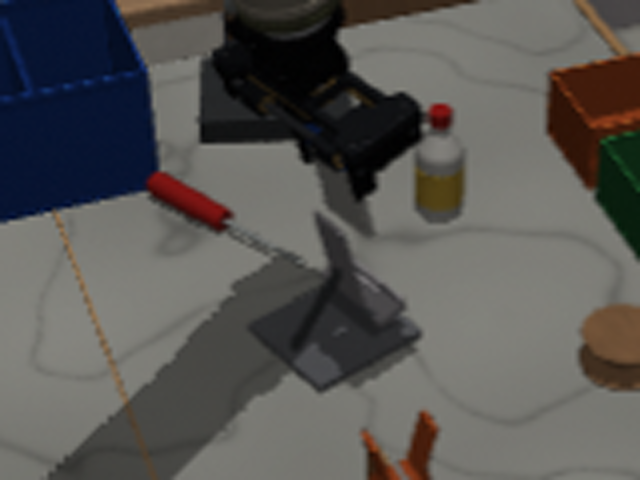

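The side view shows the gripper holding the board upright in front of and above the plate (board at about (350,200), plate at (335,240)). Next I lower it.

Call:
jog_arm([
  [0,0,0,-7,-1,25,-1],
  [0,0,0,-7,-1,50,-1],
  [0,0,0,-7,-1,66,-1],
  [0,0,0,-7,-1,78,-1],
  [0,0,0,-7,-1,78,-1],
  [0,0,0,-7,-1,78,-1],
])

```text
time: 8.55
ee_pos: [0.5227, 0.2653, 0.1015]
eef_rot: [0.978, 0.177, 0.108, -0.02]
ft_force: [0.5, 0.1, -0.4]
width: 0.0599
grip_force: 20.0
```

Call:
jog_arm([
  [0,0,0,0,0,3,-1],
  [0,0,0,0,0,3,-1],
])

```text
time: 8.75
ee_pos: [0.5233, 0.2653, 0.0984]
eef_rot: [0.978, 0.177, 0.108, -0.02]
ft_force: [0.2, 0.1, -0.9]
width: 0.0599
grip_force: 20.0
```

Call:
jog_arm([
  [0,0,0,0,0,2,-1],
  [0,0,0,0,0,2,-1],
])

```text
time: 8.95
ee_pos: [0.5234, 0.2653, 0.096]
eef_rot: [0.978, 0.177, 0.107, -0.02]
ft_force: [0.2, -0.1, -0.6]
width: 0.06
grip_force: 20.0
```

Call:
jog_arm([
  [0,0,0,0,0,2,-1],
  [0,0,0,0,0,2,-1],
])

```text
time: 9.15
ee_pos: [0.5247, 0.2661, 0.0956]
eef_rot: [0.978, 0.177, 0.109, -0.02]
ft_force: [-3.9, -2.3, 10.1]
width: 0.0595
grip_force: 20.0
```

Call:
jog_arm([
  [0,0,0,-3,0,1,-1],
  [0,0,0,-6,0,1,-1],
  [0,0,0,-6,0,1,-1],
])

```text
time: 9.45
ee_pos: [0.5205, 0.2646, 0.0942]
eef_rot: [0.978, 0.177, 0.11, -0.02]
ft_force: [0.1, -0.6, 10.7]
width: 0.0595
grip_force: 20.0
```

```bash
cat > chk.py <<'E'
from h import *
s=status.read_state(); print('edge tcp',(BS.inv().apply(s['ee_pos']-E0)*1000).round(1),'F edge',BS.inv().apply(s['ft_force']).round(1))
jog(edge(4,0,-42),pose(YS,LN),s)
s,c=grab('side')
W=cloud(c);hsv=cv2.cvtColor(c['image'],cv2.COLOR_RGB2HSV);m=(abs(hsv[...,0].astype(int)-110)<12)&(hsv[...,1]>110)&(abs(W[...,0]-.52)<.06)&(abs(W[...,1]-.25)<.06)
P=(BS.inv().apply(W[m]-E0)*1000); P=P[P[:,2]<30]; print(len(P),np.percentile(P,[2,50,98],axis=0).round(1) if len(P) else '')
cv2.imwrite('pics/chk%d.png'%(s['time']*100),cv2.resize(c['image'][110:220,220:350],(650,550),interpolation=cv2.INTER_CUBIC)[...,::-1])
E
python3 chk.py; ls pics
```

```text
edge tcp [  8.1   1.6 -42.6] F edge [ 2.2 -0.6 10.5]
turn [-0.0008, -0.0045, -0.0003] shift [-4.1, 1.6, -0.6] rows>= 0.1 | t 9.45 pos [0.5205 0.2646 0.0942] rpy [-3.033 -0.548 -0.342] w 0.05947979163350249 q7 [ 0.12  0.29 -0.78  1.9   0.36  0.84 -2.04]
11 [[ 3.7  9.9 -4.7]
 [ 7.5 27.3  0.2]
 [13.3 32.   7.7]]
chk944.png
crops.png
s_hov.png
side0.png
top0.png
w_hov.png
w_rack.png
w_stand.png
```

Call:
jog_arm([
  [0,0,0,-2,1,-0.5,-1],
  [0,0,0,-4,1,-0.5,-1],
  [0,0,0,-4,1,-0.5,-1],
])

```text
time: 9.8
ee_pos: [0.5178, 0.2627, 0.0936]
eef_rot: [0.978, 0.176, 0.111, -0.021]
ft_force: [7.5, 4.3, 2.9]
width: 0.0594
grip_force: 20.0
```

```bash
python3 chk.py
```

```text
edge tcp [  4.8   0.8 -42.5] F edge [8.9 1.4 0.9]
turn [-0.0021, -0.0059, -0.0009] shift [-0.8, 0.8, -0.5] rows>= 0.0 | t 9.8 pos [0.5178 0.2627 0.0936] rpy [-3.031 -0.547 -0.343] w 0.05939909422246603 q7 [ 0.13  0.29 -0.79  1.91  0.35  0.84 -2.04]
12 [[-1.   9.1 -4.8]
 [ 5.2 23.   0.4]
 [ 8.  30.   4.4]]
```

Call:
jog_arm([
  [0,0,0,0.5,0,0,-0.0],
  [0,0,0,0.5,0,0,0.5],
  [0,0,0,0.5,0,0,1],
  [0,0,0,0.5,0,0,1],
  [0,0,0,0.5,0,0,1],
  [0,0,0,0.5,0,0,1],
])

```text
time: 10.45
ee_pos: [0.5154, 0.2613, 0.0913]
eef_rot: [0.978, 0.177, 0.107, -0.02]
ft_force: [-0.8, 0.4, -0.2]
width: 0.0849
grip_force: 0.0
```

Call:
jog_arm([
  [0,0,0,0,0,-15,1],
  [0,0,0,0,0,-40,1],
  [0,0,0,0,0,-75,1],
  [0,0,0,0,0,-120,1],
  [0,0,0,0,0,-150,1],
  [0,0,0,0,0,-150,1],
])

```text
time: 11.05
ee_pos: [0.486, 0.2512, 0.2435]
eef_rot: [0.978, 0.177, 0.111, -0.02]
ft_force: [0.6, -0.0, 0.4]
width: 0.0871
grip_force: 0.0
```

```bash
python3 - <<'E'
from h import *
s,c=grab('wrist'); cv2.imwrite('pics/w_b.png',c['image'][...,::-1])
W=cloud(c);hsv=cv2.cvtColor(c['image'],cv2.COLOR_RGB2HSV);m=(abs(hsv[...,0].astype(int)-110)<12)&(hsv[...,1]>110)&(abs(W[...,0]-.52)<.07)&(abs(W[...,1]-.25)<.07)
P=(BS.inv().apply(W[m]-E0)*1000);print(len(P),np.percentile(P,[2,50,98],axis=0).round(1))
t=P[P[:,2]>-4]; print(cv2.minAreaRect(t[:,:2].astype(np.float32)))
s=status.read_state()
jog([.475,-.004,.2],pose(np.radians(5.5),0,1),s); print(s['width'])
E
python3 chk.py
```

```text
2097 [[-1.000e-01 -6.110e+01 -1.650e+01]
 [ 8.700e+00  1.590e+01  0.000e+00]
 [ 3.060e+01  5.150e+01  2.307e+02]]
((13.567724227905273, 1.8993911743164062), (133.9873504638672, 53.07037353515625), 88.07826232910156)
turn [0.1466, -0.1906, -1.3032] shift [-105.7, 234.6, 18.0] rows>= 8.8 | t 11.1 pos [0.4856 0.2504 0.2409] rpy [-3.034 -0.549 -0.341] w 0.08690473591798697 q7 [ 0.26  0.03 -0.85  1.8   0.08  1.1  -1.83]
0.08690473591798697
edge tcp [  3.4   0.6 108.8] F edge [-0.5 -0.3  0.2]
turn [0.0002, -0.0037, 0.0] shift [0.0, 0.6, 150.8] rows>= 3.0 | t 11.1 pos [0.4856 0.2504 0.2409] rpy [-3.034 -0.549 -0.341] w 0.08690473591798697 q7 [ 0.26  0.03 -0.85  1.8   0.08  1.1  -1.83]
40 [[ -0.8 -30.3 -17.1]
 [  3.7 -11.   -0.3]
 [  8.8  29.3   5.9]]
```

View pics/w_b.png

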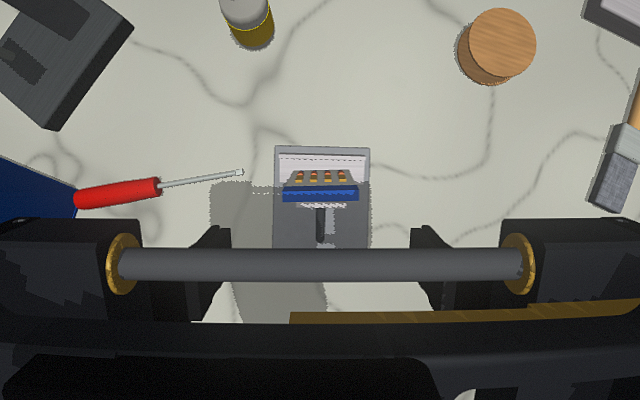

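The board now leans on the plate: the blue band is at (320,192), the four terminals face the front (up in the picture) and it is centred. Next is the clip.

Call:
jog_arm([
  [0,0,0,0,30,-10,1],
  [0.147,-0.19,-1.303,-105,235,0,1],
  [0.147,-0.19,-1.303,-105,235,0,1],
  [0.147,-0.19,-1.303,-105,235,0,1],
  [0.147,-0.19,-1.303,-105,235,0,1],
  [0.147,-0.19,-1.303,-105,235,0,1],
  [0.147,-0.19,-1.303,-105,235,0,1],
  [0.147,-0.19,-1.303,-105,235,0,1],
  [0.147,-0.19,-1.303,-105,235,0,1],
  [0.147,-0.19,-1.303,-105,235,0,1],
  [0.147,-0.19,-1.303,-105,235,0,1],
  [0.147,-0.19,-1.303,-105,235,0,1],
])

```text
time: 12.35
ee_pos: [0.4709, -0.0054, 0.2137]
eef_rot: [0.671, 0.741, -0.002, -0.003]
ft_force: [-0.1, 0.0, 0.7]
width: 0.0869
grip_force: 0.0
```

Call:
jog_arm([
  [0,0,0,-50,0,0,1],
  [0,0,0,-50,0,0,1],
  [0,0,0,-50,0,0,1],
  [0,0,0,-50,0,0,1],
])

```text
time: 12.75
ee_pos: [0.4758, -0.0553, 0.2145]
eef_rot: [0.673, 0.74, -0.001, -0.002]
ft_force: [-0.3, 0.4, -0.0]
width: 0.0873
grip_force: 0.0
```

```bash
cat > clip.py <<'E'
from h import *
s,c=grab('wrist'); cv2.imwrite('pics/w_clip.png',c['image'][...,::-1])
W=cloud(c);hsv=cv2.cvtColor(c['image'],cv2.COLOR_RGB2HSV);H=hsv[...,0].astype(int)
near=np.hypot(W[...,0]-.475,W[...,1]+.004)<.08; Z=W[...,2]
for n,m in(('clip top',(H<14)&(hsv[...,1]>130)&(Z>.118)&(Z<.14)),('bartop',(Z>.056)&(Z<.064)),('pin',(Z>.07)&(Z<.085))):
    P=W[m&near]; print(n,len(P),len(P)>5 and (cv2.minAreaRect(P[:,:2].astype(np.float32)*1000),np.percentile(P[:,2],[5,50,95])))
jog([.475,-.004,.2],pose(np.radians(5.5),0,1))
E
python3 clip.py
```

```text
clip top 823 (((473.8239440917969, -0.8684511184692383), (56.74951171875, 23.278146743774414), 5.4753642082214355), array([0.11927823, 0.12579428, 0.12736991]))
bartop 1314 (((474.1493835449219, -3.637928009033203), (12.222197532653809, 109.70447540283203), 5.702279567718506), array([0.05788517, 0.05912886, 0.06033796]))
pin 973 (((474.0842590332031, -0.9801197052001953), (25.048072814941406, 27.154916763305664), 5.272436618804932), array([0.07758494, 0.07916392, 0.08265508]))
turn [-0.0051, -0.0011, -0.0008] shift [50.9, 4.1, 14.6] rows>= 1.1 | t 12.8 pos [ 0.4759 -0.0551  0.2146] rpy [-2.11  -2.321  0.005] w 0.08712728258307224 q7 [ 0.53  0.05 -0.52  1.82  0.02  1.29  0.1 ]
```

Run:
```python
from h import *
s=status.read_state()
jog([.474,-.0015,.155],pose(np.radians(5.5),0,1),s)
jog([.474,-.0015,.093],pose(np.radians(5.5),0,1),s)
```

```text
turn [-0.0051, -0.0011, -0.0008] shift [53.4, 3.5, 59.6] rows>= 1.6 | t 12.8 pos [ 0.4759 -0.0551  0.2146] rpy [-2.11  -2.321  0.005] w 0.08712728258307224 q7 [ 0.53  0.05 -0.52  1.82  0.02  1.29  0.1 ]
turn [-0.0051, -0.0011, -0.0008] shift [53.4, 3.9, 121.6] rows>= 2.7 | t 12.8 pos [ 0.4759 -0.0551  0.2146] rpy [-2.11  -2.321  0.005] w 0.08712728258307224 q7 [ 0.53  0.05 -0.52  1.82  0.02  1.29  0.1 ]
```

Call:
jog_arm([
  [-0.005,0,0,53,3.5,20,1],
  [-0.005,0,0,53,3.5,60,1],
  [-0.005,0,0,53,3.5,60,1],
  [-0.005,0,0,53,3.7,90,1],
  [-0.005,0,0,53,3.9,121.5,1],
  [-0.005,0,0,53,3.9,121.5,1],
  [-0.005,0,0,53,3.9,121.5,1],
])

```text
time: 13.5
ee_pos: [0.4748, -0.0029, 0.0947]
eef_rot: [0.673, 0.74, 0.0, -0.0]
ft_force: [-0.3, 0.1, 0.9]
width: 0.0868
grip_force: 0.0
```

Call:
jog_arm([
  [0,0,0,0,0,0,-1],
  [0,0,0,0,0,0,-1],
  [0,0,0,0,0,0,-1],
  [0,0,0,0,0,0,-1],
  [0,0,0,0,0,0,-1],
  [0,0,0,0,0,0,-1],
  [0,0,0,0,0,0,-1],
  [0,0,0,0,0,0,-1],
], squeeze=28)

```text
time: 14.3
ee_pos: [0.4742, -0.0028, 0.0932]
eef_rot: [0.673, 0.74, 0.0, -0.0]
ft_force: [-0.4, 0.4, -1.4]
width: 0.0314
grip_force: 12.3
```

Call:
jog_arm([
  [0,0,0,0,0,0,-1],
  [0,0,0,0,0,0,-1],
  [0,0,0,0,0,0,-1],
])

```text
time: 14.6
ee_pos: [0.4743, -0.0028, 0.0933]
eef_rot: [0.673, 0.74, 0.0, -0.0]
ft_force: [-0.1, 0.7, -0.4]
width: 0.0296
grip_force: 28.0
```

Run:
```python
from h import *
s,c=grab('side'); cv2.imwrite('pics/s_sq.png',cv2.resize(c['image'][170:270,240:360],(720,600),interpolation=cv2.INTER_CUBIC)[...,::-1]); print(s['width'],s['ft_force'],s['torque'],s['grip_force'])
```

```text
0.029647336103382743 [-0.06135672  0.6716368  -0.37761917] [ 0.01449276 -0.09712821 -0.00908478] 27.999501787126064
```

View pics/s_sq.png

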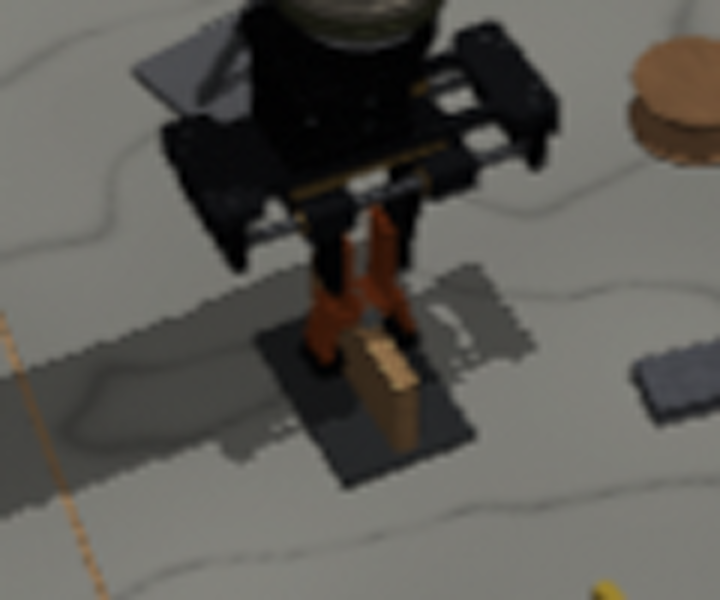

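The jaws stand open around the bar (jaws at about (325,350) and (400,330)). Next I lift it off.

Call:
jog_arm([
  [0,0,0,0,0,-10,-1],
  [0,0,0,0,0,-30,-1],
  [0,0,0,0,0,-60,-1],
  [0,0,0,0,0,-95,-1],
  [0,0,0,0,0,-130,-1],
  [0,0,0,0,0,-150,-1],
  [0,0,0,0,0,-150,-1],
  [0,0,0,0,0,-150,-1],
])

```text
time: 15.45
ee_pos: [0.4743, -0.0029, 0.2435]
eef_rot: [0.673, 0.74, 0.0, 0.0]
ft_force: [0.1, -0.0, -1.2]
width: 0.0297
grip_force: 28.0
```

Run:
```python
from h import *
s=status.read_state()
jog(edge(1.5,0,95),pose(YS,LN,1),s)
s,c=grab('side'); W=cloud(c);hsv=cv2.cvtColor(c['image'],cv2.COLOR_RGB2HSV);m=(hsv[...,0]<14)&(hsv[...,1]>130)&(np.hypot(W[...,0]-.475,W[...,1]+.003)<.05)
P=W[m]; print(s['width'],len(P),np.percentile(P[:,2],[2,98]),P.mean(0))
```

```text
turn [-0.218, 0.0286, -0.2612] shift [250.7, 36.8, 16.6] rows>= 5.1 | t 15.45 pos [ 0.4743 -0.0029  0.2435] rpy [2.113e+00 2.325e+00 1.000e-03] w 0.029711661196221092 q7 [ 0.48  0.02 -0.57  1.79  0.01  1.34  0.  ]
0.029711661196221092 232 [0.19439676 0.27782054] [ 0.47198984 -0.00663851  0.23527762]
```

Call:
jog_arm([
  [-0.218,0.0285,-0.261,251,37,-20,-1],
  [-0.218,0.0285,-0.261,251,37,-20,-1],
  [-0.218,0.0285,-0.261,251,37,-20,-1],
  [-0.218,0.0285,-0.261,251,37,-20,-1],
  [-0.218,0.0285,-0.261,251,37,-20,-1],
  [-0.218,0.0285,-0.261,251,37,-20,-1],
  [-0.218,0.0285,-0.261,251,37,-20,-1],
  [-0.218,0.0285,-0.261,251,37,-20,-1],
  [-0.218,0.0285,-0.261,251,37,5,-1],
  [-0.218,0.0285,-0.261,251,37,16,-1],
  [-0.218,0.0285,-0.261,251,37,16,-1],
  [-0.218,0.0285,-0.261,251,37,16,-1],
])

```text
time: 16.7
ee_pos: [0.4874, 0.2498, 0.2278]
eef_rot: [0.567, 0.816, 0.09, 0.062]
ft_force: [-0.6, 0.0, -0.5]
width: 0.0296
grip_force: 28.0
```

```bash
cat > chk2.py <<'E'
from h import *
s=status.read_state(); print('edge tcp',(BS.inv().apply(s['ee_pos']-E0)*1000).round(1),'F edge',BS.inv().apply(s['ft_force']).round(1),s['width'])
jog(edge(1.5,0,33),pose(YS,LN,1),s)
ims=[]
for n,b in(('side',(225,110,120,110)),('top',(205,160,80,75)),('wrist',None)):
    s,c=grab(n); W=cloud(c);hsv=cv2.cvtColor(c['image'],cv2.COLOR_RGB2HSV); L=(BS.inv().apply((W-E0).reshape(-1,3))*1000).reshape(W.shape)
    near=np.linalg.norm(W-E0,axis=-1)<.13; H=hsv[...,0].astype(int); S=hsv[...,1]>110
    for k,m in(('blue',(abs(H-110)<12)&(abs(L[...,2])<25)),('orange',(H<14))):
        P=L[m&S&near]; print(n,k,len(P),np.percentile(P,[2,50,98],axis=0).round(1).tolist() if len(P)>4 else '')
    if b: x,y,w,h=b; ims.append(cv2.resize(c['image'][y:y+h,x:x+w],(400,370),interpolation=cv2.INTER_CUBIC))
cv2.imwrite('pics/c2_%d.png'%(s['time']*100),np.hstack(ims)[...,::-1]); print(s['time'])
E
python3 chk2.py; ls pics | grep c2
```

```text
edge tcp [ 1.9 -0.5 95.7] F edge [-0.6  0.2 -0.4] 0.02962721673836767
turn [-0.0007, 0.0001, -0.0013] shift [0.5, -0.4, 62.7] rows>= 1.3 | t 16.7 pos [0.4874 0.2498 0.2278] rpy [1.714 2.468 0.272] w 0.02962721673836767 q7 [ 0.26  0.05 -0.86  1.82  0.1   1.08 -0.28]
side blue 33 [[0.1, -31.6, -14.1], [2.8, -14.3, -2.0], [8.7, 21.6, 5.5]]
side orange 188 [[-26.7, -14.2, 45.9], [-0.1, -6.7, 80.6], [23.8, 12.1, 127.9]]
top blue 47 [[-1.1, -31.0, -6.5], [4.3, -17.6, 0.0], [9.1, -2.3, 3.4]]
top orange 35 [[-24.4, -16.9, -55.4], [-6.3, -11.2, 79.2], [12.7, 2.8, 128.0]]
wrist blue 506 [[-0.2, 0.0, -9.1], [3.5, 16.6, -0.9], [7.3, 31.6, 0.4]]
wrist orange 3995 [[-23.7, -8.5, 48.5], [3.8, 9.7, 78.2], [27.5, 13.9, 128.4]]
16.8
c2_1680.png
```

Call:
jog_arm([
  [0,0,0,0,0,15,-1],
  [0,0,0,0,0,25,-1],
  [0,0,0,0,0,33,-1],
  [0,0,0,0,0,40,-1],
  [0,0,0,0,0,45,-1],
  [0,0,0,0,0,45,-1],
])

```text
time: 17.45
ee_pos: [0.4961, 0.2539, 0.1828]
eef_rot: [0.567, 0.817, 0.09, 0.062]
ft_force: [0.3, 0.5, 0.0]
width: 0.0292
grip_force: 28.0
```

Call:
jog_arm([
  [0,0,0,0,0,5,-1],
  [0,0,0,0,0,10,-1],
  [0,0,0,0,0,15,-1],
  [0,0,0,0,0,15,-1],
  [0,0,0,0,0,15,-1],
])

```text
time: 17.95
ee_pos: [0.4993, 0.2552, 0.1689]
eef_rot: [0.567, 0.817, 0.09, 0.062]
ft_force: [0.1, -0.7, -0.4]
width: 0.0295
grip_force: 28.0
```

```bash
python3 chk2.py
```

```text
edge tcp [ 1.8  0.3 35.3] F edge [-0.2 -0.7 -0.3] 0.02945904965631797
turn [-0.0007, -0.0005, -0.0001] shift [-0.3, -0.3, 2.3] rows>= 0.0 | t 17.95 pos [0.4993 0.2552 0.1689] rpy [1.713 2.469 0.272] w 0.02945904965631797 q7 [ 0.22  0.15 -0.86  1.87  0.2   0.97 -0.36]
side blue 26 [[-0.1, -30.4, -17.1], [4.1, -20.8, -4.4], [20.8, 1.4, 3.9]]
side orange 181 [[-27.3, -15.0, -14.8], [0.7, -6.2, 21.0], [22.6, 12.8, 73.8]]
top blue 30 [[-7.1, -31.6, -8.6], [4.8, -21.8, 0.3], [9.3, -13.3, 8.0]]
top orange 33 [[-24.8, -35.5, -54.9], [-6.6, -12.4, 18.0], [12.9, -1.0, 120.9]]
wrist blue 499 [[-0.6, 15.1, -16.3], [3.4, 24.5, -1.0], [7.4, 31.6, 0.5]]
wrist orange 4125 [[-24.3, -8.2, -12.6], [3.4, 10.4, 17.8], [27.1, 25.6, 116.6]]
18.05
```

Call:
jog_arm([
  [0,0,0,0,0,2,-1],
  [0,0,0,0,0,2,-0.3],
  [0,0,0,0,0,2,-0.15],
  [0,0,0,0,0,2,0.0],
  [0,0,0,0,0,2,0.15],
  [0,0,0,0,0,2,0.3],
  [0,0,0,0,0,2,0.6],
  [0,0,0,0,0,2,1],
  [0,0,0,0,0,2,1],
  [0,0,0,0,0,2,1],
  [0,0,0,0,0,2,1],
])

```text
time: 19.2
ee_pos: [0.4999, 0.2553, 0.1671]
eef_rot: [0.567, 0.817, 0.09, 0.062]
ft_force: [0.2, 0.2, -0.4]
width: 0.0845
grip_force: 0.0
```

```bash
python3 chk2.py; ls pics|grep c2
```

```text
edge tcp [ 2.   0.2 33.5] F edge [ 0.2  0.1 -0.4] 0.08454799087842173
turn [-0.0003, -0.0003, -0.0002] shift [-0.2, -0.5, 0.5] rows>= 0.0 | t 19.2 pos [0.4999 0.2553 0.1671] rpy [1.713 2.468 0.273] w 0.08454799087842173 q7 [ 0.22  0.15 -0.86  1.87  0.21  0.97 -0.36]
side blue 24 [[-2.0, -31.1, -16.4], [2.1, -21.5, -1.6], [7.9, -7.0, 5.5]]
side orange 159 [[-24.9, -14.4, -16.9], [4.2, -3.7, 22.8], [25.7, 11.4, 69.2]]
top blue 33 [[-2.0, -32.1, -10.6], [3.6, -21.9, 1.2], [7.9, -13.0, 15.4]]
top orange 68 [[-20.6, -32.3, -37.9], [14.1, -8.8, 31.8], [29.0, 8.9, 101.6]]
wrist blue 540 [[-0.7, 14.1, -16.0], [3.8, 23.5, -0.9], [7.8, 31.4, 0.4]]
wrist orange 4597 [[-25.8, -8.7, -8.7], [-4.1, 10.2, 32.3], [27.2, 32.4, 114.2]]
19.3
c2_1680.png
c2_1805.png
c2_1930.png
```

Released cleanly, so I retract along the tool axis and look.

Call:
jog_arm([
  [0,0,0,0,0,-10,1],
  [0,0,0,0,0,-30,1],
  [0,0,0,0,0,-60,1],
  [0,0,0,0,0,-100,1],
  [0,0,0,0,0,-140,1],
  [0,0,0,-60,0,-150,1],
  [0,0,0,-110,0,-150,1],
  [0,0,0,-110,0,-150,1],
  [0,0,0,-110,0,-150,1],
])

```text
time: 20.25
ee_pos: [0.5083, 0.1386, 0.3138]
eef_rot: [0.568, 0.816, 0.09, 0.063]
ft_force: [-1.0, -0.2, -0.3]
width: 0.0875
grip_force: 0.0
```

```bash
python3 chk2.py; ls pics|grep c2; cp pics/c2_202*.png pics/final.png
```

```text
edge tcp [   1.8 -112.   183.8] F edge [-1.1  0.1 -0.1] 0.08748661316738059
turn [-0.0002, 0.0005, -0.0041] shift [112.1, -0.7, 150.8] rows>= 3.8 | t 20.25 pos [0.5083 0.1386 0.3138] rpy [1.717 2.465 0.272] w 0.08748661316738059 q7 [ 0.41 -0.07 -0.71  1.72 -0.06  1.25  0.06]
side blue 24 [[-3.6, -32.8, -19.3], [1.7, -21.5, -0.6], [7.7, -7.6, 5.7]]
side orange 151 [[-25.7, -13.8, -14.9], [-8.7, -6.0, 21.4], [22.5, 10.9, 67.0]]
top blue 33 [[-0.7, -22.1, -8.4], [4.5, -13.1, -0.3], [9.9, 27.3, 13.0]]
top orange 143 [[-14.3, -14.0, -7.2], [13.6, -2.4, 22.5], [28.3, 10.7, 68.5]]
wrist blue 287 [[-1.6, -29.4, -2.3], [3.1, -14.8, -0.7], [7.7, 30.4, 0.8]]
wrist orange 2011 [[-26.8, -10.4, 6.3], [3.9, 0.7, 47.5], [28.4, 13.0, 66.5]]
20.35
c2_1680.png
c2_1805.png
c2_1930.png
c2_2035.pngcp: cannot stat 'pics/c2_202*.png': No such file or directory
```

View pics/c2_2035.png

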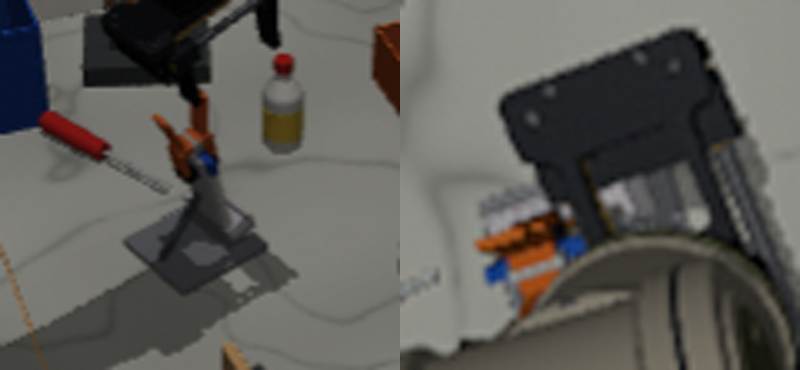

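The clip sits square over the middle of the board and plate tops (at about (195,145) in the left half), the board is on the ledge, and the gripper is clear. I hand the job in.

```bash
python3 -c "
from bench import order; print(order.close_job())"
```

```text
the job is handed in; nothing more can be done
None
```

The job is handed in at about 20 s of the 54 s allowed, with no verdict returned: the blue board leans on the stand with its terminals to the front, and the clip is closed over the middle of board and plate, its pin about 12 mm above the edge (grip force on them not measured).

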